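Put the food tin away in the worktop cupboard and snap its door shut

ROBOT

A 6-joint arm with a two-finger parallel gripper is mounted at the origin on a cart in front of the work surface, level with it; the furniture and walls round the work are solid. World frame = base frame: x ahead of the robot, y to its left, z up, the work surface at z = 0. Lengths are in m, angles in rad, forces in N, time in s.
With the tool pointing down it reaches from about 0.15 to 0.775 m from the base axis. Payload 6.1 kg.
Tool frame: the origin (TCP) lies midway between the tips of the shut fingers; the grasp point (between the pads) lies 19 mm behind it (ctrl.pinch_z is the distance from the TCP to the grasp point, in m); z points along the fingers, y is the line along which they close (so a half turn about z gives the same grasp; the last joint's range is limited). The gripper opens to 85 mm and grips with 20 to 120 N. Pads are 22 mm wide; open, the fingers measure 114 mm over their backs; the gripper's body (76 mm by 85 mm) begins 54 mm behind the grasp point. The pads swing forward as they close: fully open they stand 13 mm farther back than shut.
Start: joints at [1.339, 0.126, -0.04, 1.405, 0, 1.571], TCP at [0.121, 0.511, 0.231] pointing down, gripper open.
Joint ranges: [-2.72, 2.72], [-0.95, 1.95], [-1.27, 1.35], [-1.78, 2.02], [-1.46, 1.47], [-3.14, 3.14]. Speed limits (rad/s): [2.39, 2.39, 3.01, 3.14, 3.14, 3.14].

INTERFACE

Orientations are given as a rotation vector (axis times angle).
In Python, from station import readout, cams, ctrl gives the robot as it stands.
- The arm moves only by the shell command python3 -m inch 'ROWS' [OPENING] [FORCE]. ROWS is JSON, a list of rows, each a list of 6 numbers: the shift along the tool's x, y, z each as a share of 0.5 m, from -1 to 1, then the turn, a rotation vector about the tool's x, y, z each as a share of 45 degrees, from -1 to 1. A call has exactly 5 rows; each row is the pose to reach, as a shift and turn from the pose commanded when the call began, along the tool's axes at that moment; what a row does not reach only later rows make up. A row lasts 1/12 s, in which the tool goes at most 41.7 mm and 7.16 degrees, less where a joint would pass 70% of its speed; a pose out of reach is approached as far as the arm can. A call with a number of a shift or a turn outside -1 to 1 is refused whole. A call with a gripper value outside its range is refused whole. OPENING is the gripper's target within -1 to 1 (shut at 1, half-way at 0, fully open at -1), set as the call begins (- or left out, the last holds). The fingers move at their own pace and stop on an object; FORCE is the grip in N (left out, the last holds). Time passes only in rows, so rows that repeat a pose let the fingers close, or fill a call up. It gives the time, the measured TCP pose, the force, the opening and the grip force at its end, in the units of the state.
- readout.read_state(): the state, without advancing time (a new reading comes with each control period).
- cams.camera(name): name is "scene" or "top"; returns the picture (400x640x3 uint8, red, green, blue); there is no depth.
- cams.get_calibration(name): a dict with "fx", "fy", "cx", "cy" (pixels), "R" (3x3) and "t" (3): a world point X has camera coordinates R X + t. Camera axes: x right, y down, z forward; pixel columns grow to the right and rows downward; lengths in m; the calibration is good to about 2 mm. A picture is of the moment at which its call begins. get_calibration takes no time and is no camera call.
- ctrl.job_done(): hands the job in; it is judged then, once.
The state is a dict: "time_s": time; "q": joint angles; "dq": joint speeds; "joint_efforts": joint torques, N m; "ee_pos": TCP position; "orientation": TCP orientation; "force": force on the tool from outside, world axes, zero at the start; "wrist_torque": the same for the moment, N m; "width": opening from 0.0 (shut) to 1.0 (fully open); "grip_force": force on a finger pad.
Only numpy, scipy, OpenCV 4.12 (cv2) and the standard library are available. Lean on these libraries where they do the work, as an engineer would, in place of code of your own. Each camera call takes 0.05 s, during which the arm holds its last target. There are 200 camera calls.

TASK

Put the short food tin away in the little worktop cupboard: pull its door open through the roller catch, slide the tin in beside the jar that already stands there without shoving that jar, and push the door to until the catch snaps it fully shut. Whatever stands in the way of the swinging door must first be set aside, upright on the worktop, because the door must not push against the mills or the spice jar; nothing may be knocked over.

Things in the scene. Friction and masses are not known exactly. Their poses are not given: they have to be found in the camera images.
- cupboard: Off-white cupboard with a wooden top, 200 mm deep (x), 240 wide (y), 220 high, fixed on the worktop at a changing place and yaw. Origin: centre of its underside; x points to its back, y to its left seen from the robot; its front plane is at x = -100 mm. Walls 16 mm: clear inside for y from -104 to 104 mm, 192 deep, 204 high. It has no floor: the worktop runs in level, so things slide straight in.
- door (a joint): Angle of the cupboard's door in rad: 0 fully shut, grows as it opens towards the robot, stop at 1.8. The upright hinge is on the right-hand side. The panel is 16 mm thick, 236 mm wide, from 6 to 216 mm above the worktop. Free of the catch, it swings easily and stays where it is left.
- catch (a point): Double roller catch under the cupboard's roof just behind the door, 70 mm left of the middle, 188 mm up, hanging down to 181 mm: a spear on the door goes in between two sprung rollers. It holds the shut door: about 10 N at the handle pulls it through; it is past the rollers by 0.07 rad. Closing, it meets them at 0.07 rad, takes about 10 N at the handle, and from about 0.02 rad snaps home by itself.
- door_hinge (a point): Point on the upright hinge axis at the cupboard's right-hand front edge (x -100, y -120 mm in the cupboard's frame), at the height of the handle bar (195 mm). It turns with the door: its y points from the hinge along the door to the free edge, its -x out of the door's outer face, which lies 17 mm out from the axis.
- door_handle (a point): Middle of the door's handle, a level steel bow of 10 mm round bar on the outer face near the upper free corner, 195 mm above the worktop: straight part 70 mm long along the door, legs 90 mm apart, bar centre 40 mm out from the face (35 mm free behind the bar); 165 mm along the door and 57 mm out from the hinge axis. Axes as door_hinge.
- food_tin_center (a point): Centre of the food tin, a short upright can with a printed paper label, 75 mm in diameter, 58 mm high, 0.2 to 0.34 kg; the point is 29 mm above its underside, z up its axis. It slides on the worktop; the worktop from x 0.33 to 0.60 m, y -0.40 to 0.34 m is bare but for the listed things.
- stored_jar_center (a point): Centre of the jar with red lid that stands inside the cupboard at its right-hand (hinge) side, 68 mm in diameter, 125 mm high; z up its axis. It stays where it is.
- salt_mill_center (a point): Centre of the small clear salt mill with grey top, 44 mm in diameter (34 mm in the top 16 mm), 90 mm high, 0.1 kg, loose; z up its axis.
- pepper_mill_center (a point): Centre of the wooden pepper mill, 58 mm in diameter at the foot, slimmer in the middle, head 48 mm in diameter between 123 and 159 mm above the foot, 170 mm high, 0.18 kg, loose; z up its axis.
- spice_jar_center (a point): Centre of the spice jar with red cap, 45 mm in diameter, 106 mm high, 0.11 kg, loose; z up its axis. One of the two mills and this jar stands in the swing of the door, the two others elsewhere on the worktop.
Not all that is in view belongs to the job. Leave any blue look-alike of the part that bears food_tin_center alone.

How it is judged:
On the way, in this order (a step that is already met when the one before it is completed fails the run):
1. the door has been pulled open through its catch (value of joint door above 0.6 rad), for 0.1 s.
2. the food tin stands inside the cupboard, behind its front plane (x of food_tin_center in the frame of cupboard between -0.061 and 0.07 m and y of food_tin_center in the frame of cupboard between -0.07 and 0.07 m and angle between food_tin_center's own z axis and vertical below 0.1 rad), for 0.2 s.
At the end, for the whole second after the job is handed in: The door is fully shut on its catch (under 0.012 rad); the food tin stands upright on the worktop wholly inside the cupboard; the jar in the cupboard is within 30 mm of where it stood; the two mills and the spice jar stand upright on the worktop (within 0.2 rad) (value of joint door below 0.012 rad and x of food_tin_center in the frame of cupboard between -0.065 and 0.07 m and y of food_tin_center in the frame of cupboard between -0.07 and 0.07 m and height (world z) of food_tin_center below 0.035 m and angle between food_tin_center's own z axis and vertical below 0.1 rad and distance of stored_jar_center from where it was at the start of the episode below 0.03 m and angle between each of stored_jar_center, salt_mill_center, pepper_mill_center, spice_jar_center's own z axis and vertical below 0.2 rad and height (world z) of salt_mill_center between 0.037 and 0.053 m and height (world z) of pepper_mill_center between 0.077 and 0.093 m and height (world z) of spice_jar_center between 0.045 and 0.061 m); the robot touches nothing.
It fails at once if the door pushes against a mill or the spice jar (contact force between door and salt_mill above 0.3 N or contact force between door and pepper_mill above 0.3 N or contact force between door and spice_jar above 0.3 N).
It fails at once if one of the upright things is knocked over (angle between any of salt_mill_center, pepper_mill_center, spice_jar_center, stored_jar_center, food_tin_center's own z axis and vertical above 0.6 rad).
It also fails if it takes over 72 s, if anything falls off the work surface, if the arm or the gripper's body presses on something with over 40 N, if the wrist force passes 120 N, or if a joint passes its speed limit or range.

## Working session

There is one attempt and no reset: what is moved stays moved. The work goes in short steps, Python scripts to look and compute and a shell command to move; the robot and the scene stay as the last step left them, time stands still between calls to the robot, and variables do not carry over. Pictures are saved under pics/ and viewed, at most 10 in all, crops included, and the job is handed in when it is done.

```bash
ls; mkdir -p pics; python3 - <<'E'
from station import readout,cams,ctrl
import cv2
s=readout.read_state();print(s,ctrl.pinch_z)
for n in("scene","top"):
    im=cams.camera(n);cv2.imwrite(f"pics/{n}0.png",im[:,:,::-1]);print(cams.get_calibration(n))
E
```

```text
pics
{'time_s': 0.0, 'q': array([ 1.33901957e+00,  1.26386446e-01, -4.06090186e-02,  1.40542963e+00,
        1.78191353e-05,  1.57084078e+00]), 'dq': array([ 1.90194374e-03, -1.69452388e-03, -1.45031512e-03,  2.41769270e-03,
        8.15844613e-05, -5.77607014e-04]), 'joint_efforts': array([ 9.91466950e-04, -4.35917652e+01,  3.52920806e+01,  1.75134192e-02,
       -7.23659809e-06,  2.15455958e-05]), 'ee_pos': array([0.12049437, 0.51055269, 0.23052465]), 'orientation': array([-3.63305129e-01, -3.12030657e+00,  2.53789875e-03]), 'force': array([-0.01048961, -0.26852172, -0.44969675]), 'wrist_torque': array([-0.01390475,  0.03387095, -0.01057532]), 'grip_force': 0.0, 'width': 0.9999300387911165} 0.0187
{'fx': 392.9651901476737, 'fy': 392.9651901476737, 'cx': 317.2572204812482, 'cy': 199.95339208624154, 'R': array([[-0.17560052, -0.98444809, -0.00513966],
       [-0.86565143,  0.15689236, -0.47542864],
       [ 0.46884119, -0.07903636, -0.87973927]]), 't': array([0.11054962, 0.54666918, 0.89267869])}
{'fx': 519.7291504419412, 'fy': 519.7291504419412, 'cx': 321.84622397090465, 'cy': 193.47195815991233, 'R': array([[-2.57721436e-02, -9.99661682e-01, -3.50970676e-03],
       [-9.88781968e-01,  2.60080527e-02, -1.47084334e-01],
       [ 1.47125853e-01, -3.20343807e-04, -9.89117728e-01]]), 't': array([0.0270962 , 0.56009418, 1.32772572])}
```

View pics/scene0.png

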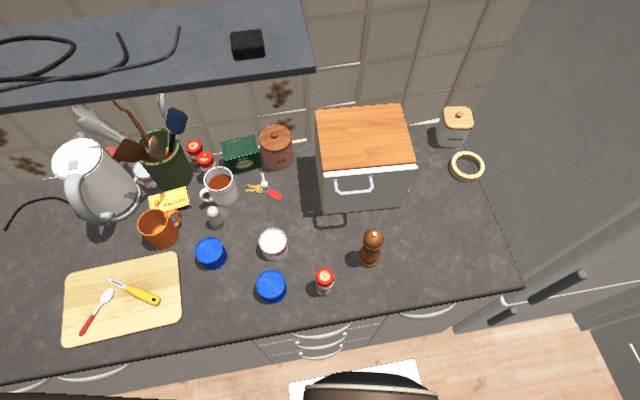

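View pics/top0.png

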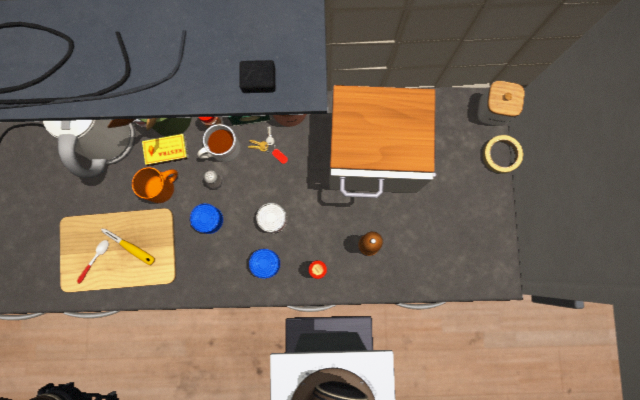

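Both pictures show the same layout. Tin candidates are the white-topped can at top (270,218) and scene (273,244), and blue look-alikes at top (206,218) and (264,264). I choose the white one. Salt mill is at top (212,178), spice jar (317,269), pepper mill (371,243), and the cupboard roof spans (332..435, 87..173). I check the choice in a close crop.

```bash
python3 - <<'E'
import cv2,numpy as np
im=cv2.imread("pics/top0.png")[80:285,185:450]
cv2.imwrite("pics/top0c.png",cv2.resize(im,None,fx=2.9,fy=2.9,interpolation=cv2.INTER_CUBIC))
im=cv2.imread("pics/scene0.png")[95:305,190:425]
cv2.imwrite("pics/scene0c.png",cv2.resize(im,None,fx=2.8,fy=2.8,interpolation=cv2.INTER_CUBIC))
E
```

```text
(no output)
```

View pics/top0c.png

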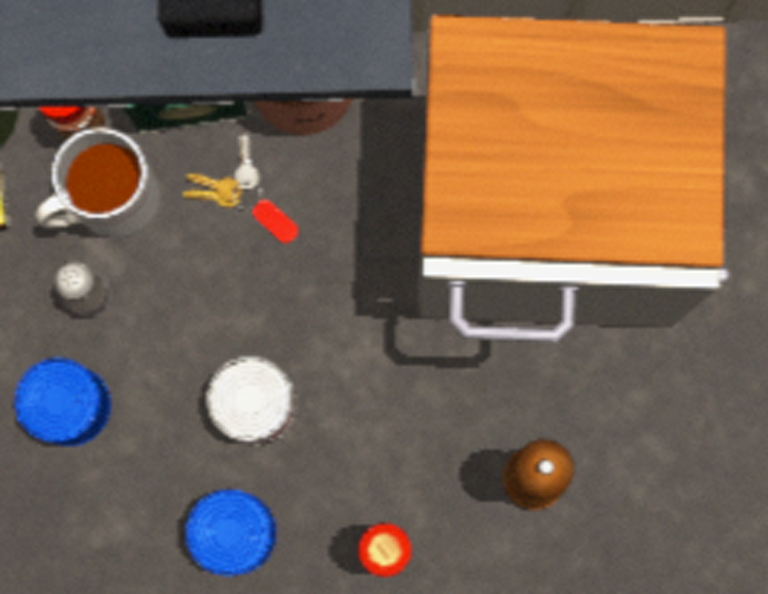

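View pics/scene0c.png

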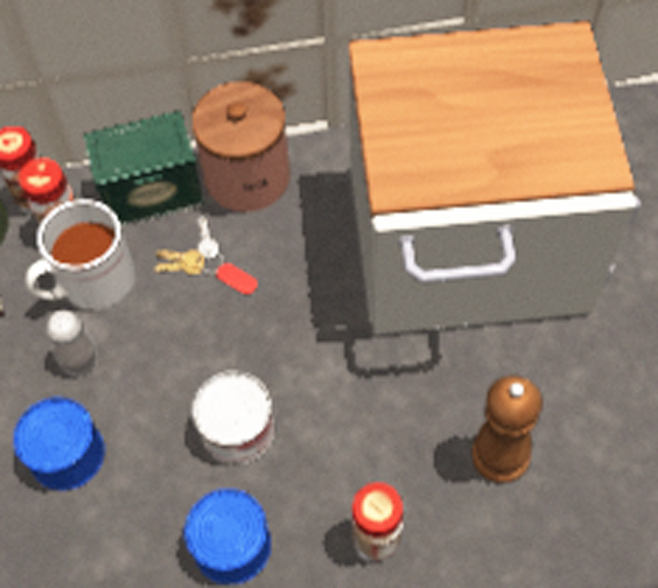

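The crops confirm it: the white can with a printed label at crop (250,398) is the tin, and the blue ones are look-alikes. The pepper mill at (540,472) stands in front of the door, and the spice jar at (385,549) is near the edge of the swing. Next I compute positions.

```bash
cat > h.py <<'E'
import numpy as np
from station import cams,readout
from scipy.spatial.transform import Rotation as Ro
C={n:cams.get_calibration(n) for n in("scene","top")}
def ray(n,u,v,z):
    c=C[n];R=np.array(c["R"]);t=np.array(c["t"]);o=-R.T@t
    d=R.T@np.array([(u-c["cx"])/c["fx"],(v-c["cy"])/c["fy"],1]);return o+d*(z-o[2])/d[2]
def proj(n,X):
    c=C[n];p=np.array(c["R"])@X+c["t"];return c["fx"]*p[0]/p[2]+c["cx"],c["fy"]*p[1]/p[2]+c["cy"]
T=lambda x,y,z:ray("top",185+x/2.9-.3,80+y/2.9-.3,z)
S=lambda x,y,z:ray("scene",190+x/2.8-.3,95+y/2.8-.3,z)
E
python3 - <<'E'
from h import *
np.set_printoptions(precision=4,suppress=True)
for n,p,q,z in [("FL",(423,258),(370,212),.22),("FR",(722,265),(632,192),.22),("BL",(432,16),(350,42),.22),("BR",(724,27),(588,22),.22),
 ("barL",(462,333),(420,273),.195),("barR",(560,335),(505,266),.195),
 ("tin",(249,399),(231,408),.058),("pepper",(545,467),(516,390),.170),("spice",(385,549),(378,507),.106),("salt",(74,280),(65,325),.09)]:
    print(n,T(*p,z)[:2],S(*q,z)[:2])
E
```

```text
FL [ 0.5913 -0.009 ] [ 0.5945 -0.0065]
FR [ 0.5793 -0.2459] [ 0.5733 -0.2416]
BL [ 0.7915 -0.022 ] [ 0.7909 -0.0228]
BR [ 0.7758 -0.2588] [ 0.7739 -0.2576]
barL [ 0.5339 -0.0391] [ 0.5392 -0.0416]
barR [ 0.5302 -0.1179] [ 0.5327 -0.1175]
tin [0.4994 0.1467] [0.4997 0.1468]
pepper [ 0.426  -0.1039] [ 0.4243 -0.1036]
spice [0.3638 0.0281] [0.3629 0.0284]
salt [0.6053 0.2964] [0.6012 0.2938]
```

```bash
cat >> h.py <<'E'
np.set_printoptions(precision=4,suppress=True)
def ori(psi,tilt=0):
    "tool y at world heading psi(deg); tilt: fingers swung from down towards heading psi-90 (deg) i.e. forward of y"
    p=np.radians(psi);y=np.array([np.cos(p),np.sin(p),0]);f=np.array([np.sin(p),-np.cos(p),0])
    a=np.radians(tilt);z=np.cos(a)*np.array([0,0,-1.])+np.sin(a)*f
    return np.column_stack([np.cross(y,z),y,z])
def pose():
    s=readout.read_state();return np.array(s["ee_pos"]),Ro.from_rotvec(s["orientation"]).as_matrix()
def chain(wps,start=None):
    "wps: (pos,R); prints shift share and turn share per waypoint"
    p,R=start or pose()
    for q,Q in wps:
        q=np.array(q,float);d=R.T@(q-p)/.5;r=Ro.from_matrix(R.T@Q).as_rotvec()/np.radians(45)
        print(np.round(np.r_[d,r],3).tolist(), "dist %.3f"%np.linalg.norm(q-p));p,R=q,Q
C0=np.array([.6835,-.133]);YAW=-.066
def cup(x,y):
    c,s=np.cos(YAW),np.sin(YAW);return C0+np.array([c*x-s*y,s*x+c*y])
HINGE=cup(-.1,-.12)
def onDoor(th,along=.165,out=.057):
    a=YAW+th;c,s=np.cos(a),np.sin(a);return HINGE+np.array([c*-out-s*along,s*-out+c*along])
E
python3 - <<'E'
from h import *
print(HINGE,onDoor(0))
a=np.array([.12,.511,.23]);b=np.array([.425,-.104,.23])
chain([(a+(b-a)*f,ori(76.7-76.7*g)) for f,g in((.28,.33),(.56,.66),(.84,1),(1,1))]+[((.425,-.104,.121),ori(0))])
E
```

```text
[ 0.5758 -0.2461] [ 0.5298 -0.0777]
[-0.244, -0.295, 0.002, -0.002, 0.0, 0.563] dist 0.192
[-0.348, -0.163, 0.0, 0.0, 0.0, 0.562] dist 0.192
[-0.384, 0.002, 0.0, 0.0, 0.0, 0.58] dist 0.192
[-0.197, 0.098, 0.0, 0.0, 0.0, 0.0] dist 0.110
[-0.0, 0.0, 0.218, 0.0, 0.0, 0.0] dist 0.109
```

```bash

python3 -m inch '[[-0.244,-0.295,0,0,0,0.563],[-0.244,-0.295,0,0,0,0.563],[-0.244,-0.295,0,0,0,0.563],[-0.244,-0.295,0,0,0,0.563],[-0.244,-0.295,0,0,0,0.563]]' -1 40
python3 -m inch '[[-0.348,-0.163,0,0,0,0.562],[-0.348,-0.163,0,0,0,0.562],[-0.348,-0.163,0,0,0,0.562],[-0.348,-0.163,0,0,0,0.562],[-0.348,-0.163,0,0,0,0.562]]'
python3 -m inch '[[-0.384,0,0,0,0,0.58],[-0.384,0,0,0,0,0.58],[-0.384,0,0,0,0,0.58],[-0.384,0,0,0,0,0.58],[-0.384,0,0,0,0,0.58]]'
python3 - <<'E'
from h import *
print(readout.read_state()['q'])
b=(.425,-.104,.23)
chain([(b,ori(0)),((.425,-.104,.121),ori(0))])
E
```

```text
time_s: 0.52
ee_pos: [0.2058, 0.3361, 0.231]
orientation: [1.044, 2.962, -0.002]
force: [0.1, 0.4, 0.2]
width: 1.003
grip_force: 0.0
time_s: 0.93
ee_pos: [0.2908, 0.1642, 0.2312]
orientation: [1.668, 2.661, -0.001]
force: [1.2, 0.1, 0.5]
width: 1.0
grip_force: 0.0
time_s: 1.35
ee_pos: [0.3757, -0.0085, 0.2311]
orientation: [2.228, 2.214, -0.001]
force: [-0.2, 0.5, 0.1]
width: 1.001
grip_force: 0.0
[-0.0221 -0.1562 -0.3172  1.4096 -0.0008  1.5551]
[-0.19, 0.1, 0.002, 0.0, 0.001, -0.008] dist 0.107
[0.0, 0.0, 0.218, 0.0, 0.0, 0.0] dist 0.109
```

```bash

python3 -m inch '[[-0.19,0.1,0,0,0,0],[-0.19,0.1,0,0,0,0],[-0.19,0.1,0,0,0,0],[-0.19,0.1,0,0,0,0],[-0.19,0.1,0,0,0,0]]'
python3 -m inch '[[0,0,0.05,0,0,0],[0,0,0.1,0,0,0],[0,0,0.16,0,0,0],[0,0,0.218,0,0,0],[0,0,0.218,0,0,0]]'
python3 -m inch '[[0,0,0,0,0,0],[0,0,0,0,0,0],[0,0,0,0,0,0],[0,0,0,0,0,0],[0,0,0,0,0,0]]' 1 40
python3 -m inch '[[0,0,0,0,0,0],[0,0,0,0,0,0],[0,0,0,0,0,0],[0,0,0,0,0,0],[0,0,0,0,0,0]]'
```

```text
time_s: 1.77
ee_pos: [0.4249, -0.1013, 0.2305]
orientation: [-2.223, -2.217, 0.001]
force: [-0.8, 0.9, -0.3]
width: 1.0
grip_force: 0.0
time_s: 2.18
ee_pos: [0.421, -0.0984, 0.1173]
orientation: [-2.214, -2.218, 0.007]
force: [-0.8, 0.0, 0.2]
width: 0.995
grip_force: 0.0
time_s: 2.6
ee_pos: [0.4264, -0.1006, 0.1249]
orientation: [2.219, 2.219, 0.003]
force: [-1.6, 0.2, 5.4]
width: 0.541
grip_force: 40.4
time_s: 3.02
ee_pos: [0.4264, -0.1006, 0.1249]
orientation: [2.219, 2.219, 0.003]
force: [-1.0, 0.2, 5.4]
width: 0.541
grip_force: 40.4
```

```bash

python3 -m inch '[[0,0,-0.02,0,0,0],[0,0,-0.04,0,0,0],[0,0,-0.06,0,0,0],[-0.03,0,-0.06,0,0,0],[-0.08,0,-0.06,0,0,0]]'
python3 -m inch '[[-0.06,0,0,0,0,0],[-0.12,0,0,0,0,0],[-0.18,0,0,0,0,0],[-0.24,0,0,0,0,0],[-0.30,0,0,0,0,0]]'
python3 -m inch '[[-0.05,0,0,0,0,0],[-0.1,0,0,0,0,0],[-0.15,0,0,0,0,0],[-0.18,0,0,0,0,0],[-0.18,0,0,0,0,0]]'
python3 -m inch '[[0,0,0.02,0,0,0],[0,0,0.04,0,0,0],[0,0,0.052,0,0,0],[0,0,0.057,0,0,0],[0,0,0.06,0,0,0]]'
```

```text
time_s: 3.43
ee_pos: [0.4259, -0.1397, 0.1544]
orientation: [2.217, 2.223, 0.003]
force: [0.6, -0.6, -3.2]
width: 0.545
grip_force: 41.5
time_s: 3.85
ee_pos: [0.4251, -0.2921, 0.1536]
orientation: [2.221, 2.22, 0.0]
force: [0.6, 0.2, -1.0]
width: 0.542
grip_force: 41.5
time_s: 4.27
ee_pos: [0.4251, -0.3831, 0.1527]
orientation: [2.224, 2.218, -0.001]
force: [-0.9, 0.4, -1.4]
width: 0.544
grip_force: 41.5
time_s: 4.68
ee_pos: [0.425, -0.38, 0.1246]
orientation: [2.218, 2.221, -0.002]
force: [-7.0, 2.6, 24.5]
width: 0.545
grip_force: 43.8
```

```bash
python3 - <<'E'
from h import *;import cv2
im=cams.camera("scene");cv2.imwrite("pics/s1.png",cv2.resize(im[100:320,270:510,::-1],None,fx=2.7,fy=2.7,interpolation=cv2.INTER_CUBIC))
E
```

```text
(no output)
```

View pics/s1.png

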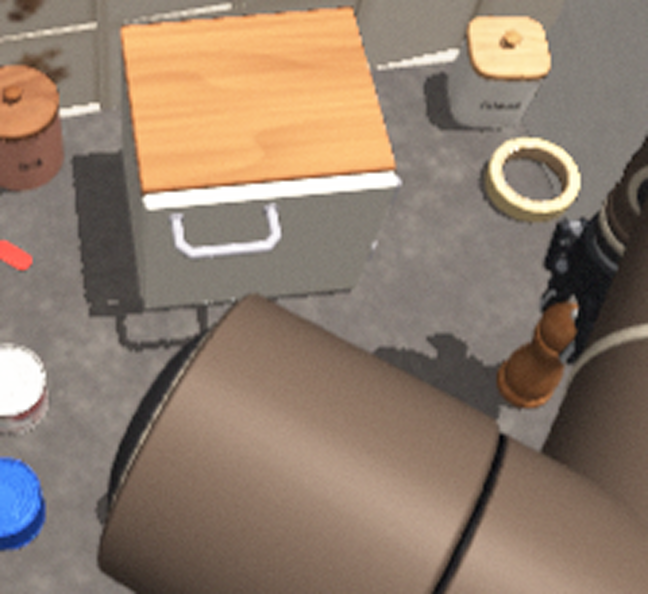

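Pepper mill stands upright on the worktop at crop foot (528,383), and the swing is clear. I release it and go to the handle.

```bash

python3 -m inch '[[0,0,-0.006,0,0,0],[0,0,-0.006,0,0,0],[0,0,-0.006,0,0,0],[0,0,-0.006,0,0,0],[0,0,-0.006,0,0,0]]'
python3 -m inch '[[0,0,0,0,0,0],[0,0,0,0,0,0],[0,0,0,0,0,0],[0,0,0,0,0,0],[0,0,0,0,0,0]]' -1
python3 -m inch '[[0,0,-0.06,0,0,0],[0,0,-0.12,0,0,0],[0,0,-0.19,0,0,0],[0,0,-0.26,0,0,0],[0,0,-0.3,0,0,0]]'
python3 - <<'E'
from h import *
p,R=pose();o=ori(np.degrees(YAW));b=np.array([.532,-.078])
chain([((.478,-.229,.275),o),((*b,.275),o),((*b,.176),o)])
E
```

```text
time_s: 5.15
ee_pos: [0.4249, -0.3799, 0.1248]
orientation: [-2.22, -2.221, -0.0]
force: [-0.5, -0.5, -0.3]
width: 0.539
grip_force: 41.9
time_s: 5.57
ee_pos: [0.425, -0.3804, 0.1253]
orientation: [2.222, 2.221, -0.0]
force: [0.3, -0.1, 0.4]
width: 1.0
grip_force: 0.0
time_s: 5.98
ee_pos: [0.4253, -0.3807, 0.2794]
orientation: [2.219, 2.218, 0.0]
force: [-0.7, -0.7, 0.8]
width: 0.997
grip_force: 0.0
[0.304, 0.105, 0.008, 0.004, 0.004, 0.084] dist 0.161
[0.308, 0.088, 0.0, 0.0, 0.0, 0.0] dist 0.160
[0.0, 0.0, 0.198, 0.0, 0.0, 0.0] dist 0.099
```

```bash

python3 -m inch '[[0.304,0.105,0.008,0,0,0.084],[0.304,0.105,0.008,0,0,0.084],[0.304,0.105,0.008,0,0,0.084],[0.304,0.105,0.008,0,0,0.084],[0.304,0.105,0.008,0,0,0.084]]' 0.2
python3 -m inch '[[0.308,0.088,0,0,0,0],[0.308,0.088,0,0,0,0],[0.308,0.088,0,0,0,0],[0.308,0.088,0,0,0,0],[0.308,0.088,0,0,0,0]]'
python3 -m inch '[[0,0,0.06,0,0,0],[0,0,0.1,0,0,0],[0,0,0.1,0,0,0],[0,0,0.1,0,0,0],[0,0,0.1,0,0,0]]'
python3 - <<'E'
from h import *;import cv2
im=cams.camera("scene");a=im[100:240,290:450,::-1]
b=cams.camera("top")[110:230,300:460,::-1]
f=lambda i:cv2.resize(i,None,fx=2.5,fy=2.5,interpolation=cv2.INTER_CUBIC)
A,B=f(a),f(b);B=cv2.copyMakeBorder(B,0,A.shape[0]-B.shape[0],0,0,cv2.BORDER_CONSTANT)
cv2.imwrite("pics/s2.png",np.hstack([A,B]));print(pose()[0])
o=ori(np.degrees(YAW))
chain([((.532,-.078,.176),o)])
E
```

```text
time_s: 6.4
ee_pos: [0.4788, -0.2235, 0.2716]
orientation: [-2.287, -2.153, -0.003]
force: [0.5, -0.5, -0.9]
width: 0.398
grip_force: 0.0
time_s: 6.82
ee_pos: [0.5331, -0.0728, 0.2711]
orientation: [-2.287, -2.153, -0.003]
force: [-1.1, 0.3, -0.8]
width: 0.403
grip_force: 0.0
time_s: 7.23
ee_pos: [0.5318, -0.0781, 0.2225]
orientation: [2.293, 2.146, 0.001]
force: [0.0, 0.4, 0.7]
width: 0.402
grip_force: 0.0
[ 0.5322 -0.0781  0.223 ]
[0.0, -0.001, 0.094, 0.003, 0.0, -0.001] dist 0.047
```

View pics/s2.png

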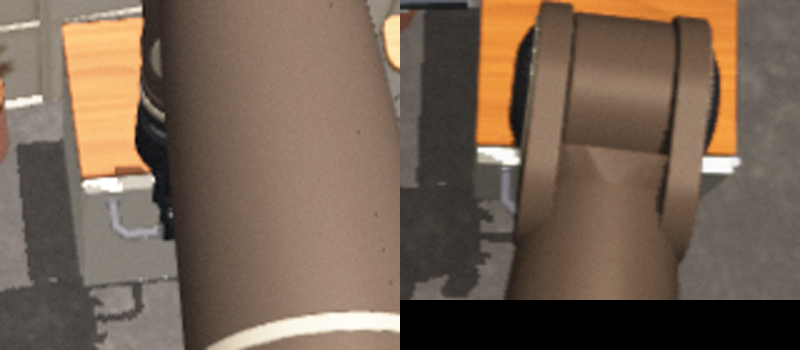

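The arm hides most of the handle; in the scene half, the left bow leg at (115,215) and a finger at (168,235) are in line. I descend gently while watching the force, then close.

```bash

python3 -m inch '[[0,0,0.02,0,0,0],[0,0,0.04,0,0,0],[0,0,0.06,0,0,0],[0,0,0.08,0,0,0],[0,0,0.09,0,0,0]]'
python3 -m inch '[[0,0,0,0,0,0],[0,0,0,0,0,0],[0,0,0,0,0,0],[0,0,0,0,0,0],[0,0,0,0,0,0]]' 1 60
python3 - <<'E'
from h import *
print(pose()[0])
print(onDoor(0))
E
```

```text
time_s: 7.75
ee_pos: [0.5307, -0.0775, 0.174]
orientation: [-2.292, -2.145, 0.002]
force: [0.0, 0.0, -0.1]
width: 0.398
grip_force: 0.0
time_s: 8.17
ee_pos: [0.5327, -0.0775, 0.1761]
orientation: [2.293, 2.146, 0.002]
force: [5.8, -0.4, -7.0]
width: 0.088
grip_force: 58.3
[ 0.5327 -0.0775  0.1761]
[ 0.5298 -0.0777]
```

```bash
sed -i 's/^C0=.*/C0=np.array([.687,-.133]);YAW=-.066/' h.py
cat >> h.py <<'E'
def arc(th0,step,n=5,z=.176,along=.165,out=.057):
    f=lambda t:(np.r_[onDoor(t,along,out),z],ori(np.degrees(YAW+t)))
    for i in range(1,n+1): chain([f(th0+step*i)],f(th0))
E
python3 - <<'E'
from h import *
arc(0,np.radians(5.5))
print(onDoor(np.radians(82.5)))
E
```

```text
[-0.012, -0.031, 0.0, 0.0, 0.0, -0.122] dist 0.017
[-0.028, -0.061, 0.0, 0.0, 0.0, -0.244] dist 0.033
[-0.046, -0.089, 0.0, 0.0, 0.0, -0.367] dist 0.050
[-0.067, -0.115, 0.0, 0.0, 0.0, -0.489] dist 0.067
[-0.09, -0.139, 0.0, 0.0, 0.0, -0.611] dist 0.083
[ 0.4063 -0.2698]
```

```bash

python3 -m inch '[[-0.012,-0.031,0,0,0,-0.122],[-0.028,-0.061,0,0,0,-0.244],[-0.046,-0.089,0,0,0,-0.367],[-0.067,-0.115,0,0,0,-0.489],[-0.09,-0.139,0,0,0,-0.611]]'
python3 - <<'E'
from h import *
p,R=pose();print(readout.read_state()['q'],p,onDoor(np.radians(27.5)),np.degrees(np.arctan2(R[1,1],R[0,1]))-np.degrees(YAW))
E
```

```text
time_s: 8.58
ee_pos: [0.459, -0.1186, 0.1761]
orientation: [1.71, 2.634, -0.001]
force: [6.0, -4.7, -9.2]
width: 0.091
grip_force: 58.6
[-0.2522  0.0351 -0.2595  1.2755 -0.0011  0.8996] [ 0.459  -0.1186  0.1761] [ 0.4607 -0.118 ] 27.78690577568967
```

Tracking fits the door arc. I continue.

```bash

python3 -m inch '[[-0.012,-0.031,0,0,0,-0.122],[-0.028,-0.061,0,0,0,-0.244],[-0.046,-0.089,0,0,0,-0.367],[-0.067,-0.115,0,0,0,-0.489],[-0.09,-0.139,0,0,0,-0.611]]'
python3 -m inch '[[-0.012,-0.031,0,0,0,-0.122],[-0.028,-0.061,0,0,0,-0.244],[-0.046,-0.089,0,0,0,-0.367],[-0.067,-0.115,0,0,0,-0.489],[-0.09,-0.139,0,0,0,-0.611]]'
python3 -m inch '[[0,0,0,0,0,0],[0,0,0,0,0,0],[0,0,0,0,0,0],[0,0,0,0,0,0],[0,0,0,0,0,0]]' 0.2
python3 -m inch '[[0,0,-0.05,0,0,0],[0,0,-0.1,0,0,0],[0,0,-0.16,0,0,0],[0,0,-0.22,0,0,0],[0,0,-0.22,0,0,0]]'
python3 - <<'E'
from h import *
p,R=pose();print(readout.read_state()['q'],p,np.degrees(np.arctan2(R[1,1],R[0,1])))
E
```

```text
time_s: 9.0
ee_pos: [0.4138, -0.1878, 0.1761]
orientation: [1.036, 2.965, 0.0]
force: [8.0, -2.2, -10.4]
width: 0.089
grip_force: 58.5
time_s: 9.42
ee_pos: [0.4055, -0.2699, 0.1761]
orientation: [0.302, 3.126, 0.002]
force: [6.5, 1.6, -7.3]
width: 0.093
grip_force: 58.9
time_s: 9.83
ee_pos: [0.4053, -0.2689, 0.1768]
orientation: [0.309, 3.126, -0.0]
force: [0.2, -0.6, 0.6]
width: 0.402
grip_force: 0.0
time_s: 10.25
ee_pos: [0.4066, -0.2698, 0.2923]
orientation: [0.308, 3.119, -0.006]
force: [0.3, -1.2, -0.7]
width: 0.399
grip_force: 0.0
[-0.5858  0.0564  0.0173  1.523  -0.     -0.3889] [ 0.4066 -0.2698  0.2923] 78.71888363501274
```

```bash
cat >> h.py <<'E'
def tinpose(xy,psi,tilt,z=.033,back=0):
    R=ori(psi,tilt);return np.r_[xy,z]+R[:,2]*(.0296-back),R
E
python3 - <<'E'
from h import *
print(T(60,400,.058),T(230,531,.058))
g=tinpose((.4995,.1467),150,45,back=.1)
print(g[0])
chain([((.42,-.13,.3),ori(95,10)),((.42,.0,.25),ori(122,28)),g,tinpose((.4995,.1467),150,45)])
E
```

```text
[0.5029 0.3152 0.058 ] [0.3832 0.1647 0.058 ]
[0.4746 0.1036 0.0828]
[0.028, 0.279, -0.016, -0.037, -0.211, -0.36] dist 0.141
[-0.005, 0.259, 0.102, -0.196, -0.393, -0.57] dist 0.139
[-0.022, 0.118, 0.39, -0.371, -0.37, -0.502] dist 0.204
[0.0, 0.0, 0.2, 0.0, 0.0, 0.0] dist 0.100
```

```bash

python3 -m inch '[[0.028,0.279,-0.016,-0.037,-0.211,-0.36],[0.028,0.279,-0.016,-0.037,-0.211,-0.36],[0.028,0.279,-0.016,-0.037,-0.211,-0.36],[0.028,0.279,-0.016,-0.037,-0.211,-0.36],[0.028,0.279,-0.016,-0.037,-0.211,-0.36]]'
python3 -m inch '[[-0.005,0.259,0.102,-0.196,-0.393,-0.57],[-0.005,0.259,0.102,-0.196,-0.393,-0.57],[-0.005,0.259,0.102,-0.196,-0.393,-0.57],[-0.005,0.259,0.102,-0.196,-0.393,-0.57],[-0.005,0.259,0.102,-0.196,-0.393,-0.57]]' -1
python3 - <<'E'
from h import *;import cv2
print(readout.read_state()['q'],pose())
g=tinpose((.4995,.1467),150,45,back=.1)
chain([((.45,.07,.15),ori(150,45)),g,tinpose((.4995,.1467),150,45)])
im=cams.camera("scene");cv2.imwrite("pics/s3.png",cv2.resize(im[90:330,220:480,::-1],None,fx=2.4,fy=2.4,interpolation=cv2.INTER_CUBIC))
E
```

```text
time_s: 10.67
ee_pos: [0.4181, -0.1268, 0.2952]
orientation: [-0.134, 2.969, 0.019]
force: [0.4, -0.2, -0.3]
width: 0.4
grip_force: 0.0
time_s: 11.08
ee_pos: [0.4166, 0.003, 0.243]
orientation: [-0.744, 2.564, 0.196]
force: [-0.6, -0.5, -0.0]
width: 0.996
grip_force: 0.0
[-0.2378 -0.3838 -0.5428  1.0649  0.3491 -0.7408] (array([0.4166, 0.003 , 0.243 ]), array([[-0.7476, -0.5368,  0.3911],
       [-0.4713,  0.8436,  0.2571],
       [-0.468 ,  0.0079, -0.8837]]))
[-0.026, 0.076, 0.225, -0.357, -0.37, -0.5] dist 0.119
[0.037, -0.009, 0.154, 0.0, 0.0, 0.0] dist 0.079
[0.0, 0.0, 0.2, 0.0, 0.0, 0.0] dist 0.100
```

View pics/s3.png

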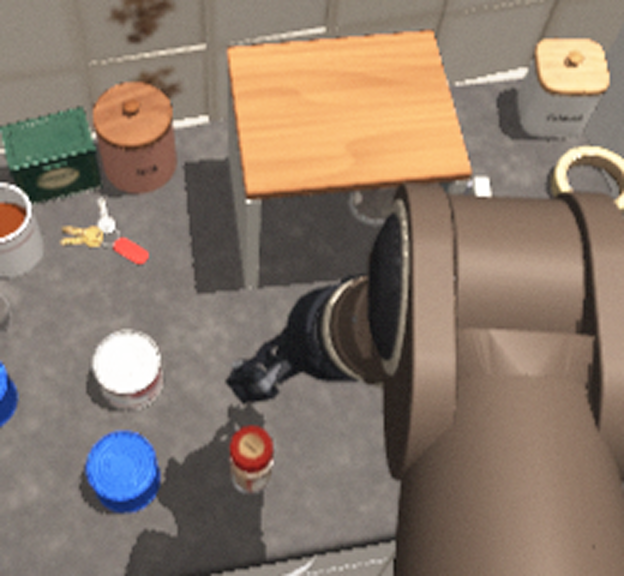

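The door is open and the tin at (128,368) is clear of the gripper. A glass edge of the stored jar shows in the cupboard at (370,205). I continue to the tin.

```bash

python3 -m inch '[[-0.026,0.076,0.225,-0.357,-0.37,-0.5],[-0.026,0.076,0.225,-0.357,-0.37,-0.5],[-0.026,0.076,0.225,-0.357,-0.37,-0.5],[-0.026,0.076,0.225,-0.357,-0.37,-0.5],[-0.026,0.076,0.225,-0.357,-0.37,-0.5]]'
python3 - <<'E'
from h import *;import cv2
print(readout.read_state()['q'],pose()[0])
g=tinpose((.4995,.1467),150,45,back=.1)
chain([g,tinpose((.4995,.1467),150,45)])
for z in (0,.02): print([ (np.array([[np.cos(YAW),np.sin(YAW)],[-np.sin(YAW),np.cos(YAW)]])@(ray("scene",220+x/2.4,90+y/2.4,z)[:2]-C0)) for x,y in((350,205),(370,222),(385,215))])
im=cams.camera("scene");cv2.imwrite("pics/s4.png",cv2.resize(im[140:270,280:480,::-1],None,fx=4,fy=4,interpolation=cv2.INTER_CUBIC))
E
```

```text
time_s: 11.55
ee_pos: [0.4509, 0.0673, 0.1489]
orientation: [-1.2, 2.097, 0.503]
force: [-0.2, 0.5, -0.1]
width: 1.002
grip_force: 0.0
[-0.3165 -0.1767 -0.7159  0.8291  0.7633 -1.2745] [0.4509 0.0673 0.1489]
[0.032, -0.005, 0.155, -0.0, -0.001, -0.01] dist 0.079
[0.0, 0.0, 0.2, 0.0, 0.0, 0.0] dist 0.100
[array([ 0.0054, -0.0319]), array([-0.023 , -0.0532]), array([-0.0148, -0.0744])]
[array([-0.0067, -0.0277]), array([-0.0346, -0.0486]), array([-0.0265, -0.0694])]
```

View pics/s4.png

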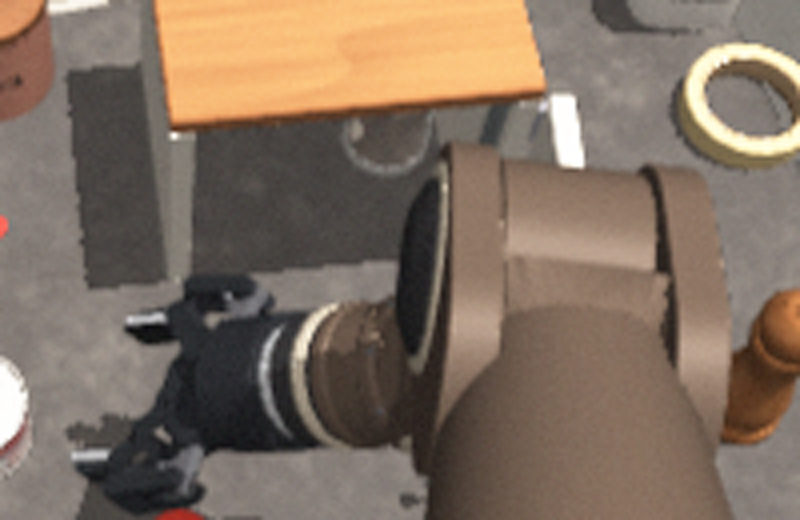

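The jar's base shows at crop left (343,135), bottom (388,172) and right (432,135). The gripper is clear of the spice jar so far. I compute the jar's place while moving on to the tin.

```bash

python3 -m inch '[[0.032,-0.005,0.155,0,0,0],[0.032,-0.005,0.155,0,0,0],[0.032,-0.005,0.155,0,0,0],[0.032,-0.005,0.155,0,0,0],[0.032,-0.005,0.155,0,0,0]]'
python3 - <<'E'
from h import *;import cv2
chain([tinpose((.4995,.1467),150,45)])
M=np.array([[np.cos(YAW),np.sin(YAW)],[-np.sin(YAW),np.cos(YAW)]])
for z in (0,.01): print([ M@(ray("scene",280+x/4,140+y/4,z)[:2]-C0) for x,y in((343,135),(388,172),(432,135))])
E
```

```text
time_s: 12.02
ee_pos: [0.4768, 0.1029, 0.0866]
orientation: [-1.198, 2.099, 0.496]
force: [0.1, 0.1, 0.4]
width: 0.999
grip_force: 0.0
[0.006, 0.006, 0.205, -0.008, -0.003, -0.009] dist 0.102
[array([ 0.0115, -0.0327]), array([-0.0258, -0.0616]), array([ 0.0036, -0.1019])]
[array([ 0.0054, -0.0306]), array([-0.0316, -0.0592]), array([-0.0025, -0.0992])]
```

```bash

python3 -m inch '[[0.004,0.004,0.05,0,0,0],[0.006,0.006,0.1,0,0,0],[0.006,0.006,0.15,0,0,0],[0.006,0.006,0.19,0,0,0],[0.006,0.006,0.202,0,0,0]]'
python3 -m inch '[[0,0,0,0,0,0],[0,0,0,0,0,0],[0,0,0,0,0,0],[0,0,0,0,0,0],[0,0,0,0,0,0]]' 1 40
python3 - <<'E'
from h import *
print(pose())
E
```

```text
time_s: 12.43
ee_pos: [0.5105, 0.1646, 0.0127]
orientation: [-1.198, 2.096, 0.494]
force: [0.0, -1.0, 0.8]
width: 0.999
grip_force: 0.0
time_s: 12.85
ee_pos: [0.5092, 0.1637, 0.013]
orientation: [-1.198, 2.097, 0.495]
force: [-1.6, -1.4, 1.2]
width: 0.871
grip_force: 47.4
(array([0.5092, 0.1637, 0.013 ]), array([[-0.3597, -0.8612,  0.359 ],
       [-0.6099,  0.5082,  0.6081],
       [-0.7062, -0.0002, -0.708 ]]))
```

```bash
python3 - <<'E'
from h import *
P=86.2
print(cup(-.19,.035),cup(-.04,.035))
chain([tinpose((.5,.14),150,45,z=.12),tinpose((.5,.08),130,45,z=.13),tinpose((.495,.0),108,45,z=.13),tinpose(cup(-.20,.035),P,45,z=.12),tinpose(cup(-.19,.035),P,45,z=.04)])
E
```

```text
[ 0.4997 -0.0855] [ 0.6494 -0.0954]
[-0.116, -0.008, -0.128, -0.009, -0.002, -0.008] dist 0.086
[0.061, -0.074, -0.089, 0.314, 0.0, 0.314] dist 0.066
[0.08, -0.132, -0.08, 0.346, 0.0, 0.346] dist 0.087
[0.06, -0.174, -0.032, 0.343, 0.0, 0.343] dist 0.093
[0.099, 0.0, 0.127, 0.0, 0.0, 0.0] dist 0.081
```

```bash

python3 -m inch '[[-0.023,-0.002,-0.026,0,0,0],[-0.046,-0.003,-0.051,0,0,0],[-0.07,-0.005,-0.077,0,0,0],[-0.093,-0.006,-0.102,0,0,0],[-0.116,-0.008,-0.128,0,0,0]]'
python3 -m inch '[[0.012,-0.015,-0.018,0.063,0,0.063],[0.024,-0.03,-0.036,0.126,0,0.126],[0.037,-0.044,-0.053,0.188,0,0.188],[0.049,-0.059,-0.071,0.251,0,0.251],[0.061,-0.074,-0.089,0.314,0,0.314]]'
python3 -m inch '[[0.016,-0.026,-0.016,0.069,0,0.069],[0.032,-0.053,-0.032,0.138,0,0.138],[0.048,-0.079,-0.048,0.208,0,0.208],[0.064,-0.106,-0.064,0.277,0,0.277],[0.08,-0.132,-0.08,0.346,0,0.346]]'
python3 -m inch '[[0.012,-0.035,-0.006,0.069,0,0.069],[0.024,-0.07,-0.013,0.137,0,0.137],[0.036,-0.104,-0.019,0.206,0,0.206],[0.048,-0.139,-0.026,0.274,0,0.274],[0.06,-0.174,-0.032,0.343,0,0.343]]'
python3 - <<'E'
from h import *
P=86.2
print(readout.read_state()['q'],pose())
chain([tinpose(cup(-.19,.035),P,45,z=.04),tinpose(cup(-.04,.035),P,45,z=.04)])
E
```

```text
time_s: 13.27
ee_pos: [0.5097, 0.1583, 0.099]
orientation: [-1.198, 2.099, 0.496]
force: [-0.0, -0.6, -2.6]
width: 0.87
grip_force: 48.3
time_s: 13.68
ee_pos: [0.5145, 0.0933, 0.108]
orientation: [-0.801, 2.245, 0.331]
force: [0.8, -0.0, -2.9]
width: 0.874
grip_force: 48.5
time_s: 14.1
ee_pos: [0.5126, 0.0063, 0.1079]
orientation: [-0.355, 2.337, 0.146]
force: [0.5, 0.4, -3.4]
width: 0.872
grip_force: 48.5
time_s: 14.52
ee_pos: [0.5075, -0.0863, 0.0979]
orientation: [0.093, 2.357, -0.04]
force: [0.5, 0.2, -3.1]
width: 0.873
grip_force: 48.5
[-0.2281 -0.3772 -1.0635  0.1072  0.1041 -0.1065] (array([ 0.5075, -0.0863,  0.0979]), array([[-0.7068,  0.0793,  0.703 ],
       [ 0.0555,  0.9969, -0.0566],
       [-0.7053, -0.0009, -0.7089]]))
[0.093, 0.001, 0.13, -0.013, -0.003, -0.011] dist 0.080
[-0.212, 0.0, 0.212, 0.0, 0.0, 0.0] dist 0.150
```

```bash

python3 -m inch '[[0.019,0,0.026,-0.003,0,-0.003],[0.037,0,0.052,-0.006,0,-0.006],[0.056,0,0.078,-0.01,0,-0.01],[0.074,0.001,0.104,-0.013,0,-0.011],[0.093,0.001,0.13,-0.013,0,-0.011]]'
python3 - <<'E'
from h import *
P=86.2
print(readout.read_state()['q'],pose()[0])
chain([tinpose(cup(-.115,.035),P,45,z=.04),tinpose(cup(-.04,.035),P,45,z=.04),tinpose(cup(-.04,.035),P,45,z=.033)])
E
```

```text
time_s: 14.93
ee_pos: [0.5212, -0.0861, 0.019]
orientation: [0.073, 2.357, -0.03]
force: [0.1, -1.0, -2.3]
width: 0.873
grip_force: 48.8
[-0.2296 -0.187  -1.17   -0.1885  0.118  -0.1191] [ 0.5212 -0.0861  0.019 ]
[-0.106, -0.002, 0.105, 0.004, -0.003, 0.004] dist 0.074
[-0.106, 0.0, 0.106, 0.0, 0.0, 0.0] dist 0.075
[0.01, 0.0, 0.01, 0.0, 0.0, 0.0] dist 0.007
```

```bash

python3 -m inch '[[-0.02,0,0.02,0,0,0],[-0.042,0,0.042,0,0,0],[-0.064,0,0.064,0,0,0],[-0.086,-0.001,0.086,0,0,0],[-0.106,-0.002,0.106,0,0,0]]'
python3 -m inch '[[-0.02,0,0.02,0,0,0],[-0.042,0,0.042,0,0,0],[-0.064,0,0.064,0,0,0],[-0.086,0,0.086,0,0,0],[-0.106,0,0.106,0,0,0]]'
python3 -m inch '[[0.002,0,0.002,0,0,0],[0.004,0,0.004,0,0,0],[0.006,0,0.006,0,0,0],[0.008,0,0.008,0,0,0],[0.009,0,0.009,0,0,0]]'
python3 - <<'E'
from h import *
P=86.2
print(readout.read_state()['q'],pose()[0])
chain([tinpose(cup(-.04,.035),P,45,z=.033)])
E
```

```text
time_s: 15.35
ee_pos: [0.5967, -0.0918, 0.0192]
orientation: [0.073, 2.358, -0.03]
force: [-0.1, -0.0, -2.5]
width: 0.874
grip_force: 48.7
time_s: 15.77
ee_pos: [0.6712, -0.0973, 0.0189]
orientation: [0.075, 2.359, -0.032]
force: [-1.6, -2.9, -2.4]
width: 0.868
grip_force: 48.8
time_s: 16.18
ee_pos: [0.6701, -0.0971, 0.013]
orientation: [0.075, 2.357, -0.032]
force: [-5.2, -5.0, 6.0]
width: 0.868
grip_force: 50.5
[-0.1791  0.1171 -0.9047 -0.2312  0.0805 -0.0826] [ 0.6701 -0.0971  0.013 ]
[0.001, 0.001, 0.001, 0.001, -0.002, 0.003] dist 0.001
```

```bash

python3 -m inch '[[0,0,0,0,0,0],[0,0,0,0,0,0],[0,0,0,0,0,0],[0,0,0,0,0,0],[0,0,0,0,0,0]]' -0.9
python3 -m inch '[[0.008,0,-0.016,0,0,0],[0.03,0,-0.038,0,0,0],[0.055,0,-0.063,0,0,0],[0.085,0,-0.093,0,0,0],[0.12,0,-0.128,0,0,0]]'
python3 -m inch '[[0.03,0,-0.03,0,0,0],[0.06,0,-0.06,0,0,0],[0.09,0,-0.09,0,0,0],[0.11,0,-0.12,0,0,0],[0.11,0,-0.14,0,0,0]]'
python3 - <<'E'
from h import *;import cv2
print(readout.read_state()['q'],pose()[0])
a=np.radians(82.5)
im=cams.camera("scene");cv2.imwrite("pics/s5.png",cv2.resize(im[120:280,290:490,::-1],None,fx=3.5,fy=3.5,interpolation=cv2.INTER_CUBIC))
E
```

```text
time_s: 16.6
ee_pos: [0.6701, -0.1006, 0.0134]
orientation: [0.08, 2.357, -0.041]
force: [-1.1, -18.2, -2.8]
width: 0.944
grip_force: 0.0
time_s: 17.02
ee_pos: [0.5832, -0.0909, 0.0169]
orientation: [0.073, 2.355, -0.03]
force: [-1.0, -0.1, 0.5]
width: 0.948
grip_force: 0.0
time_s: 17.43
ee_pos: [0.4914, -0.0841, 0.0244]
orientation: [0.073, 2.36, -0.028]
force: [0.2, -0.3, -0.4]
width: 0.949
grip_force: 0.0
[-0.2474 -0.2748 -1.2046 -0.1305  0.1316 -0.1323] [ 0.4914 -0.0841  0.0244]
```

View pics/s5.png

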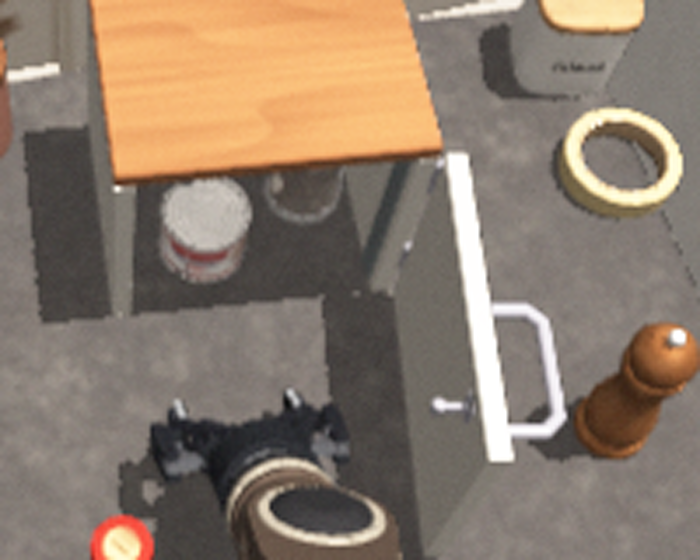

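The tin stands upright inside at crop (205,208), with the jar beside it at (303,190) unmoved. The door is open with its handle bar from (545,315) to (565,412), clear of the pepper mill at (612,440). I check the numbers and plan the regrip.

```bash
python3 - <<'E'
from h import *
M=np.array([[np.cos(YAW),np.sin(YAW)],[-np.sin(YAW),np.cos(YAW)]])
f=lambda x,y,z:ray("scene",290+x/3.5,120+y/3.5,z)[:2]
print("tin",M@(f(205,208,.058)-C0),"jar",M@(f(303,222,0)-C0))
b=[f(545,315,.195),f(565,412,.195)];print("bar",b,(b[0]+b[1])/2, onDoor(np.radians(82.5)))
p0=pose()
o=ori(78.7)
h=np.array([.4055,-.2695])
chain([((.45,-.12,.14),ori(86,30)),((.42,-.16,.28),ori(82,12)),((*h,.28),o),((*h,.176),o)])
arc(np.radians(82.5),-np.radians(5.5))
E
```

```text
tin [-0.0376  0.0329] jar [-0.0272 -0.06  ]
bar [array([ 0.4448, -0.2842]), array([ 0.373 , -0.2735])] [ 0.4089 -0.2789] [ 0.4063 -0.2698]
[-0.103, -0.076, -0.217, 0.007, 0.33, 0.008] dist 0.126
[-0.093, -0.084, -0.27, 0.032, 0.4, 0.083] dist 0.149
[-0.002, -0.221, 0.0, 0.008, 0.267, 0.073] dist 0.110
[0.0, 0.0, 0.208, 0.0, 0.0, 0.0] dist 0.104
[0.009, 0.032, 0.0, 0.0, 0.0, 0.122] dist 0.017
[0.016, 0.065, 0.0, 0.0, 0.0, 0.244] dist 0.033
[0.019, 0.098, 0.0, 0.0, 0.0, 0.367] dist 0.050
[0.019, 0.132, 0.0, 0.0, 0.0, 0.489] dist 0.067
[0.015, 0.165, 0.0, 0.0, 0.0, 0.611] dist 0.083
```

```bash
python3 - <<'E'
from h import *
o=ori(78.7);h=np.array([.4055,-.273])
chain([((.45,-.09,.16),ori(86,28)),((.42,-.11,.285),ori(82,5)),((*h,.285),o),((*h,.176),o)])
E
python3 -m inch '[[0,0,0,0,0,0],[0,0,-0.05,0,0.07,0],[-0.05,-0.005,-0.13,0,0.16,0],[-0.12,-0.01,-0.22,0.01,0.29,0],[-0.139,-0.017,-0.237,0.007,0.37,0.009]]' 0.2
python3 - <<'E'
from h import *
o=ori(78.7);h=np.array([.4055,-.273])
chain([((.42,-.11,.285),ori(82,5)),((*h,.285),o),((*h,.176),o)])
E
```

```text
[-0.129, -0.016, -0.248, 0.007, 0.375, 0.008] dist 0.140
[-0.067, -0.044, -0.248, 0.025, 0.511, 0.086] dist 0.130
[-0.017, -0.327, 0.001, 0.003, 0.111, 0.073] dist 0.164
[0.0, 0.0, 0.218, 0.0, 0.0, 0.0] dist 0.109
time_s: 17.9
ee_pos: [0.4649, -0.089, 0.1294]
orientation: [0.09, 2.624, -0.025]
force: [2.2, -0.8, -0.4]
width: 0.399
grip_force: 0.0
[-0.078, -0.048, -0.313, 0.026, 0.546, 0.087] dist 0.163
[-0.017, -0.327, 0.001, 0.003, 0.111, 0.073] dist 0.164
[0.0, 0.0, 0.218, 0.0, 0.0, 0.0] dist 0.109
```

```bash

python3 -m inch '[[-0.078,-0.048,-0.313,0.026,0.546,0.087],[-0.078,-0.048,-0.313,0.026,0.546,0.087],[-0.078,-0.048,-0.313,0.026,0.546,0.087],[-0.078,-0.048,-0.313,0.026,0.546,0.087],[-0.078,-0.048,-0.313,0.026,0.546,0.087]]'
python3 -m inch '[[-0.017,-0.327,0,0,0.111,0.073],[-0.017,-0.327,0,0,0.111,0.073],[-0.017,-0.327,0,0,0.111,0.073],[-0.017,-0.327,0,0,0.111,0.073],[-0.017,-0.327,0,0,0.111,0.073]]'
python3 - <<'E'
from h import *;import cv2
o=ori(78.7);h=np.array([.4055,-.273])
print(pose()[0])
chain([((*h,.225),o),((*h,.176),o)])
im=cams.camera("scene");cv2.imwrite("pics/s6.png",cv2.resize(im[160:300,360:520,::-1],None,fx=4,fy=4,interpolation=cv2.INTER_CUBIC))
E
```

```text
time_s: 18.32
ee_pos: [0.4233, -0.1107, 0.2857]
orientation: [0.214, 3.048, -0.009]
force: [0.3, 0.2, -0.1]
width: 0.398
grip_force: 0.0
time_s: 18.73
ee_pos: [0.4071, -0.2793, 0.2829]
orientation: [0.318, 3.123, 0.002]
force: [-0.9, 1.6, -0.8]
width: 0.399
grip_force: 0.0
[ 0.4071 -0.2793  0.2829]
[0.006, 0.012, 0.116, 0.002, 0.003, -0.007] dist 0.058
[0.0, 0.0, 0.098, 0.0, 0.0, 0.0] dist 0.049
```

```bash

python3 -m inch '[[0.003,0.012,0.06,0,0,0],[0.003,0.012,0.09,0,0,0],[0.003,0.012,0.116,0,0,0],[0.003,0.012,0.116,0,0,0],[0.003,0.012,0.116,0,0,0]]'
python3 -m inch '[[0,0,0.02,0,0,0],[0,0,0.04,0,0,0],[0,0,0.06,0,0,0],[0,0,0.08,0,0,0],[0,0,0.098,0,0,0]]'
python3 -m inch '[[0,0,0,0,0,0],[0,0,0,0,0,0],[0,0,0,0,0,0],[0,0,0,0,0,0],[0,0,0,0,0,0]]' 1 60
python3 - <<'E'
from h import *
p,R=pose();print(p)
for d in(80,81,82,82.5,83,84): print(d,onDoor(np.radians(d)))
E
```

```text
time_s: 19.2
ee_pos: [0.4066, -0.2662, 0.2263]
orientation: [0.308, 3.124, 0.005]
force: [-0.5, -0.5, 0.6]
width: 0.399
grip_force: 0.0
time_s: 19.62
ee_pos: [0.4063, -0.2668, 0.1765]
orientation: [0.31, 3.123, 0.004]
force: [0.1, 1.3, -0.6]
width: 0.398
grip_force: 0.0
time_s: 20.03
ee_pos: [0.4061, -0.267, 0.1774]
orientation: [0.31, 3.124, 0.004]
force: [-1.7, -0.6, -5.1]
width: 0.093
grip_force: 58.3
[ 0.4061 -0.267   0.1774]
80 [ 0.4055 -0.2622]
81 [ 0.4058 -0.2652]
82 [ 0.4061 -0.2683]
82.5 [ 0.4063 -0.2698]
83 [ 0.4066 -0.2713]
84 [ 0.407  -0.2743]
```

```bash

python3 -m inch '[[0.009,0.032,0,0,0,0.122],[0.016,0.065,0,0,0,0.244],[0.019,0.098,0,0,0,0.367],[0.019,0.132,0,0,0,0.489],[0.015,0.165,0,0,0,0.611]]'
python3 -m inch '[[0.009,0.032,0,0,0,0.122],[0.016,0.065,0,0,0,0.244],[0.019,0.098,0,0,0,0.367],[0.019,0.132,0,0,0,0.489],[0.015,0.165,0,0,0,0.611]]'
python3 - <<'E'
from h import *
p,R=pose();print(p,np.degrees(np.arctan2(R[1,1],R[0,1])-YAW))
for d in(26,27,28): print(d,onDoor(np.radians(d)))
f=lambda d:(np.r_[onDoor(np.radians(d)),.176],ori(np.degrees(YAW)+d))
for d in (22,16,11,5.5,0): chain([f(d)])
E
```

```text
time_s: 20.45
ee_pos: [0.416, -0.1843, 0.1775]
orientation: [1.051, 2.957, 0.005]
force: [6.7, -3.7, -12.9]
width: 0.096
grip_force: 58.5
time_s: 20.87
ee_pos: [0.4626, -0.1163, 0.1775]
orientation: [1.722, 2.622, 0.002]
force: [7.6, -9.6, -13.8]
width: 0.09
grip_force: 58.5
[ 0.4626 -0.1163  0.1775] 27.16924835875807
26 [ 0.4641 -0.1149]
27 [ 0.4619 -0.117 ]
28 [ 0.4596 -0.119 ]
[0.008, 0.027, 0.003, 0.005, 0.004, 0.115] dist 0.014
[0.015, 0.063, 0.003, 0.005, 0.004, 0.248] dist 0.033
[0.018, 0.094, 0.003, 0.005, 0.003, 0.359] dist 0.048
[0.018, 0.127, 0.003, 0.006, 0.003, 0.482] dist 0.064
[0.015, 0.16, 0.004, 0.006, 0.003, 0.604] dist 0.081
```

```bash

python3 -m inch '[[0.009,0.029,0,0,0,0.122],[0.016,0.062,0,0,0,0.244],[0.018,0.094,0,0,0,0.359],[0.018,0.128,0,0,0,0.482],[0.015,0.162,0,0,0,0.604]]'
python3 -m inch '[[0,0.004,0,0,0,0],[0,0.006,0,0,0,0],[0,0.006,0,0,0,0],[0,0.006,0,0,0,0],[0,0.006,0,0,0,0]]'
python3 - <<'E'
from h import *
p,R=pose();print(p,np.degrees(np.arctan2(R[1,1],R[0,1])-YAW))
E
```

```text
time_s: 21.28
ee_pos: [0.5325, -0.0782, 0.1775]
orientation: [2.291, 2.144, -0.003]
force: [5.1, -13.3, -11.3]
width: 0.091
grip_force: 59.0
time_s: 21.7
ee_pos: [0.533, -0.0782, 0.1774]
orientation: [-2.29, -2.151, 0.004]
force: [-6.7, -8.2, -5.4]
width: 0.093
grip_force: 60.6
[ 0.533  -0.0782  0.1774] 0.21069258640115082
```

The bar is back at its shut position and stopped against the closed door. I release, withdraw and look.

```bash

python3 -m inch '[[0,0,0,0,0,0],[0,-0.004,0,0,0,0],[0,-0.004,0,0,0,0],[0,-0.004,0,0,0,0],[0,-0.004,0,0,0,0]]' 0.2
python3 -m inch '[[0,0,-0.04,0,0,0],[0,0,-0.1,0,0,0],[0,0,-0.16,0,0,0],[0,0,-0.22,0,0,0],[0,0,-0.24,0,0,0]]'
python3 -m inch '[[0,-0.08,0,0,0,0],[0,-0.16,0,0,0,0],[0,-0.24,0,0,0,0],[0,-0.32,0,0,0,0],[0,-0.4,0,0,0,0]]'
python3 -m inch '[[0.08,0,0,0,0,0],[0.16,0,0,0,0,0],[0.24,0,0,0,0,0],[0.32,0,0,0,0,0],[0.4,0,0,0,0,0]]'
python3 -m inch '[[0.08,0,0,0,0,0],[0.12,0,0,0,0,0],[0.12,0,0,0,0,0],[0.12,0,0,0,0,0],[0.12,0,0,0,0,0]]'
python3 - <<'E'
from h import *;import cv2
f=lambda i:cv2.resize(np.ascontiguousarray(i[:,:,::-1]),None,fx=2,fy=2,interpolation=cv2.INTER_CUBIC)
A=f(cams.camera("scene")[95:305,300:440]);B=f(cams.camera("top")[80:290,180:440])
cv2.imwrite("pics/s7.png",np.hstack([A,B]))
E
```

```text
time_s: 22.12
ee_pos: [0.5338, -0.0762, 0.1792]
orientation: [2.286, 2.152, 0.008]
force: [0.0, 0.1, 0.4]
width: 0.397
grip_force: 0.0
time_s: 22.53
ee_pos: [0.5339, -0.0765, 0.3035]
orientation: [2.283, 2.149, 0.013]
force: [-0.4, 0.0, -0.1]
width: 0.396
grip_force: 0.0
time_s: 22.95
ee_pos: [0.3317, -0.064, 0.2979]
orientation: [2.286, 2.152, 0.007]
force: [0.1, -0.1, 1.8]
width: 0.401
grip_force: 0.0
time_s: 23.37
ee_pos: [0.3451, 0.1371, 0.2991]
orientation: [2.287, 2.151, 0.01]
force: [1.7, -1.3, 0.0]
width: 0.398
grip_force: 0.0
time_s: 23.78
ee_pos: [0.349, 0.1949, 0.2986]
orientation: [2.287, 2.152, 0.006]
force: [-0.8, -0.0, 0.3]
width: 0.403
grip_force: 0.0
```

View pics/s7.png

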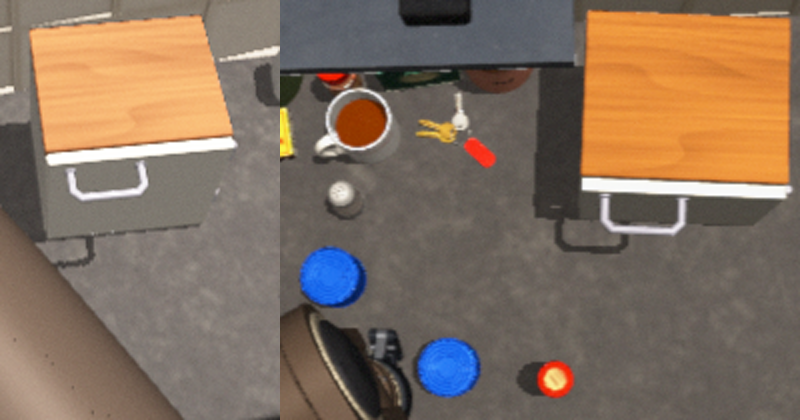

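The door looks shut, with its handle at top-view crop (645,225), and the spice jar (555,379) and salt mill (342,197) are untouched. I compare the door region with the first picture, sub-pixel, to confirm it is fully home.

```bash
python3 - <<'E'
from h import *;import cv2
for n,(r0,r1,c0,c1) in(("top",(170,198,330,385)),("scene",(168,200,330,380))):
    a=cv2.imread(f"pics/{n}0.png",0).astype(np.float32)[r0:r1,c0:c1]
    b=cv2.cvtColor(cams.camera(n),cv2.COLOR_RGB2GRAY).astype(np.float32)[r0:r1,c0:c1]
    print(n,np.abs(a-b).mean(),np.abs(a-b).max(),cv2.phaseCorrelate(a,b))
im=cams.camera("scene")
for X in((.425,-.38,.17),(.425,-.38,.0)): print(proj("scene",np.array(X)))
E
```

```text
top 5.625974 18.0 ((-0.0008602008860272292, 0.00150115703411835), 1.002422396739324)
scene 3.6425 20.0 ((0.006703933120132177, 0.03406562791704992), 1.0080921936035157)
(np.float64(482.5943347678733), np.float64(215.441164029526))
(np.float64(460.86135315205996), np.float64(241.6845480921399))
```

```bash
python3 -c "
from station import ctrl
print(ctrl.job_done())"
```

```text
the job is handed in; nothing more can be done
None
```

I handed the job in at about 24 s of the 72 s allowed (the hand-in returned no verdict): the pepper mill was set aside upright, the tin stands in the cupboard beside the unmoved jar, and the door is shut on its catch (its picture matches the one from before I opened it), though opening the gripper beside the tin pressed the cupboard's left wall with about 18 N.

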